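Open the service box valve with the square key

ROBOT

A 6-joint arm with a two-finger parallel gripper is mounted at the origin on the work surface. World frame = base frame: x ahead of the robot, y to its left, z up, the work surface at z = 0. Lengths are in mm, angles in degrees, forces in N, time in s.
With the tool pointing down it reaches from about 250 to 800 mm from the base axis. Payload 8.5 kg.
Tool frame: the origin (TCP) lies between the finger pads; the fingertips stand ctrl.nose_length ahead of it and the grasp point (between the pads) lies 2 mm behind it (ctrl.nose_length is the distance from the TCP to the fingertips, in mm); x points along the fingers, y is the direction in which the jaws open and shut, and the axes are right-handed (so a half turn about x gives the same grasp; the last joint's range is limited). The gripper opens to 85 mm and grips with 20 to 120 N. Pads are 22 mm wide; open, the fingers measure 114 mm over their backs; the gripper's body (76 mm by 85 mm) begins 54 mm behind the grasp point. The pads swing forward as they close: fully open they stand 13 mm farther back than shut.
Start: joints at [73.224, 13.648, -0.773, 75.585, 0, 90], TCP at [151.519, 502.616, 248.276] pointing down, gripper open.
Joint ranges: [-152.45, 152.45], [-59.26, 108.67], [-65.41, 83.53], [-104.44, 129.93], [-82.83, 76.93], [-180, 180]. Speed limits (degrees/s): [127.2, 127.2, 159.86, 180, 180, 180].

INTERFACE

Orientations are given as a 3x3 rotation matrix whose columns are the frame's x, y, z axes.
In Python, from cell import ctrl gives the robot as it stands.
- The arm moves only by the tool jog_arm, never from a script. Its argument "commands" is a list of rows, each an object with "slide": the shift along the tool's x, y, z in mm, a list of three; "twist": the turn about the tool's x in rad. In form: [{"slide": [x, y, z], "twist": twist}, ...]. A call has 1 to 5 rows; each row shifts and turns the pose as measured when the row begins, along the tool's axes as they then stand; what a row does not reach is not made up. A row lasts 1/12 s, in which the tool goes at most 41.7 mm and 7.16 degrees, less where a joint would pass 70% of its speed; a pose out of reach is approached as far as the arm can. A call with a gripper value outside its range is refused whole. "grip" is the opening, from 0 (shut) to 1 (fully open), set as the call begins (left out, the last holds). The fingers move at their own pace and stop on an object; "grip_force" is the grip in N (left out, the last holds). Time passes only in rows, so rows that do not move let the fingers close. It gives the time, the measured TCP pose, the force and the opening at its end, in the units of the state.
- ctrl.get_obs(): the state, without advancing time (a new reading comes with each control period).
- ctrl.camera(name): name is "scene" or "top"; returns the picture (420x560x3 uint8, red, green, blue); there is no depth.
- ctrl.camera_model(name): a dict with "vfov" (degrees; the focal length in pixels is half the picture's height over the tangent of half this angle, whatever the lens; pixels are square), "cx", "cy" (the principal point, pixels), "k1" (the pictures are not rectified: a ray, as slopes to the right and down, at radius r is drawn at 1 + k1 r^2 times it, then the intrinsics apply), "rvec" (rotation vector, rad) and "tvec" (3), from world to camera coordinates, as OpenCV has them. Camera axes: x right, y down, z forward; pixel columns grow to the right and rows downward; lengths in mm; the calibration is good to about 2 mm. A picture is of the moment at which its call begins. camera_model takes no time and is no camera call.
- ctrl.finish_job(): hands the job in, once; it reports no verdict.
Trained networks look in the newest picture that a camera, given by its name, has taken for a name from the list of things; names that differ only in an ending like _2 or _b are one class to them, and where a whole thing is asked for, a point or a joint stands for the part that bears it (a point fixed in the world has none). Each returns a list of dicts, best first, with "conf" (0 to 1); they miss things now and then, are a little off and sometimes report something else, mostly with a low value. They report only what shows in the picture. A call takes as long as a camera call. They do not tell look-alikes from the thing itself.
- ctrl.spot_in(camera, thing): "extent" ([left, top, width, height] in pixels, round what is visible of it).
- ctrl.silhouettes(camera, thing): "mask" (420x560 bool, what is visible of it) and "extent" ([left, top, width, height] in pixels, round what is visible of it).
- ctrl.pinpoint(camera, thing): "centre" ([column, row] in pixels: a listed point, or the origin of a listed thing).
The state is a dict: "clock": time; "qpos": joint angles; "joint_vel": joint speeds; "joint_efforts": joint torques, N m; "position": TCP position; "orientation": TCP orientation; "ft_force": force on the tool from outside, world axes, zero at the start; "ft_torque": the same for the moment, N m; "grip_width": opening from 0.0 (shut) to 1.0 (fully open).
Only numpy, scipy, OpenCV 4.12 (cv2) and the standard library are available. Lean on these libraries where they do the work, as an engineer would, in place of code of your own. Each camera call takes 0.05 s, during which the arm holds its last target. There are 200 camera calls.

TASK

Open the valve in the white service box on the bench: take the T-handled square key out of the aluminium key block, push it fully down into the recessed square socket in the top of the box, then turn it a quarter turn clockwise as seen from above. Let go and leave the key standing in the socket, and leave the round-knobbed driver in its place in the key block.

Things in the scene. Friction and masses are not known exactly. Their poses are not given: they have to be found in the camera images.
- square_key: Loose key standing in a hole (19 mm square) of the aluminium key block, either one. Steel shank 16 x 16 mm square, 66 mm long; on top a grey T-bar head, 18 mm along key x, 56 mm along key y, 66 to 90 mm above the origin: pinch it across the 18 mm. Origin: centre of the shank's foot, at the start 8 mm above the bench, 20 mm deep in the hole. z up; x, y square to the shank's flats. 120 to 195 g.
- round_driver: The other tool in the key block (70 x 170 x 28 mm, its two holes 84 mm apart along it), to be left alone: round steel shank 16 mm in diameter, 66 mm long, with a grey round knob on top, 38 mm in diameter and 24 mm high. Origin: centre of the shank's foot, z up.
- socket (a point): Centre of the upper face of the steel spindle (40 mm square, in a 60 mm round recess) of the white box, 180 x 160 x 55 mm; the 26 mm plain hole is not it. 48 mm above the bench; turns with the spindle, z up, x, y along the square's sides. Below it a funnel, 32 to 19 mm square over 8 mm, then a 19 mm square hole 24 mm deep: foot of a key fully home is 32 mm below. Key fits any of four ways.
- spindle (a joint): Turn of the spindle, rad: 0 is shut, grows clockwise seen from above, stops at 1.6; starts between 0 and 0.2. It turns stiffly (0.08 N m) and stays where it is left. The key has up to 12 degrees of play in the hole before it drives the spindle.
Things that resemble listed ones, but are neither listed nor needed, are in the scene too. Leave any pink look-alike of the square_key alone.

How it is judged (in metres and radians):
On the way, in this order (a step that is already met when the one before it is completed fails the run):
1. the square key is fully down in the square socket (horizontal distance between square_key and socket below 0.008 m and z of square_key in the frame of socket below -0.022 m and angle between square_key's own z axis and vertical below 0.25 rad), for 0.2 s.
2. the key, still in the socket, has turned the spindle to at least 1.05 rad (value of joint spindle above 1.05 rad and horizontal distance between square_key and socket below 0.008 m and z of square_key in the frame of socket below -0.022 m), for 0.2 s.
At the end, for the whole second after the job is handed in: The spindle stands at 1.05 rad (60 degrees) or more, the square key stands released and at rest in the socket (foot within 8 mm of the socket's axis and at least 22 mm below the spindle's upper face, tilted less than 0.25 rad), and the round driver is within 20 mm of where it started (all of step 2 and angle between square_key's own z axis and vertical below 0.25 rad and linear speed of square_key below 0.02 m/s and distance of round_driver from where it was at the start of the episode below 0.02 m); the robot touches nothing.
It fails at once if the round driver is taken out of its place or knocked over (distance of round_driver from where it was at the start of the episode above 0.025 m or angle between round_driver's own z axis and vertical above 0.5 rad).
It also fails if it takes over 51 s, if anything falls off the work surface, if the arm or the gripper's body presses on something with over 40 N, if the wrist force passes 120 N, or if a joint passes its speed limit or range.

## Working session

There is one attempt and no reset: what is moved stays moved. The work goes in short steps, Python scripts to look and compute and a tool call to move; the robot and the scene stay as the last step left them, time stands still between calls to the robot, and variables do not carry over. Pictures are saved under pics/ and viewed, about 8 in all and at most 12, crops included, and the job is handed in when it is done.

Besides the shell and the picture viewer there is one more tool, called as name(argument=value, ...) on one line, values as JSON. jog_arm: Moves the arm, as the interface text tells. Its arguments: {"type":"object","properties":{"commands":{"type":"array","items":{"type":"object","properties":{"slide":{"type":"array","items":{"type":"number"}},"twist":{"type":"number"}}}},"grip":{"type":"number"},"grip_force":{"type":"number"}},"required":["commands"]}

```bash
mkdir -p pics; cat > h.py <<'E'
import numpy as np, cv2
from cell import ctrl
def cam(n):
    m=ctrl.camera_model(n); f=210/np.tan(np.radians(m['vfov'])/2)
    R=cv2.Rodrigues(np.array(m['rvec'],float))[0]; t=np.array(m['tvec'],float).ravel()
    return m,f,R,t
def ray(n,uv):
    m,f,R,t=cam(n); d=np.array([(uv[0]-m['cx'])/f,(uv[1]-m['cy'])/f]); s=d.copy()
    for _ in range(20): s=d/(1+m['k1']*(s@s))
    return -R.T@t, R.T@np.array([s[0],s[1],1])
def atz(n,uv,z):
    o,d=ray(n,uv); return (o+d*(z-o[2])/d[2]).round(1)
def proj(n,p):
    m,f,R,t=cam(n); c=R@np.array(p,float)+t; s=c[:2]/c[2]; s=s*(1+m['k1']*(s@s))
    return s*f+[m['cx'],m['cy']]
def snap(n,fn=None):
    im=ctrl.camera(n)
    if fn: cv2.imwrite('pics/'+fn,im[:,:,::-1])
    return im
E
python3 - <<'E'
from h import *
for n in ('top','scene'):
    snap(n,n+'0.png'); print(n,'cam at',ray(n,(280,210))[0].round())
    for th,z in (('square_key',8),('round_driver',8),('socket',48)):
        for r in ctrl.pinpoint(n,th)[:4]: print(th,'pin',round(r['conf'],2),np.round(r['centre'],1),atz(n,r['centre'],z))
        for r in ctrl.spot_in(n,th)[:4]: print(th,'box',round(r['conf'],2),np.round(r['extent']))
o=ctrl.get_obs(); print(ctrl.nose_length,o['orientation'],o['clock'],o['ft_force'])
a,b=cv2.imread('pics/top0.png'),cv2.imread('pics/scene0.png')
E
```

```text
top cam at [383.  62. 804.]
square_key pin 0.94 [130.2 179.5] [564.3 350.2   8. ]
square_key pin 0.86 [189.6 270.7] [378.2 221.3   8. ]
square_key pin 0.69 [134.4 262.7] [393.8 331.9   8. ]
square_key pin 0.61 [184.8 215. ] [490.9 235.2   8. ]
square_key box 0.9 [103. 158.  30.  31.]
square_key box 0.88 [165. 264.  35.  11.]
square_key box 0.84 [160. 204.  38.  18.]
square_key box 0.58 [104. 254.  37.  22.]
round_driver pin 0.74 [227.5 213.6] [494.3 148.    8. ]
round_driver box 0.64 [213. 193.  19.  22.]
socket pin 0.94 [400.5 205.2] [ 507.5 -196.4   48. ]
socket box 0.81 [387. 196.  20.  26.]
scene cam at [1076.  226.  866.]
square_key pin 0.97 [400.7 215.7] [404.7 323.8   8. ]
square_key pin 0.87 [357.2 234. ] [482.3 234.6   8. ]
square_key pin 0.8 [361.6 201.3] [386.5 228.7   8. ]
square_key pin 0.6 [403.6 280.7] [573.6 349.3   8. ]
square_key box 0.96 [353. 171.  23.  33.]
square_key box 0.9 [398. 248.  27.  35.]
square_key box 0.79 [346. 207.  28.  28.]
square_key box 0.56 [396. 190.  27.  28.]
round_driver pin 0.78 [319.2 235.7] [509.6 152.4   8. ]
round_driver box 0.91 [314. 206.  15.  30.]
socket pin 0.69 [178.2 189.7] [ 497.5 -191.2   48. ]
socket pin 0.52 [357.  233.6] [509.1 233.6  48. ]
socket box 0.48 [168. 187.  19.  16.]
17.0 [[ 4.60398130e-06  2.88642290e-01  9.57437010e-01]
 [-6.39938329e-05  9.57437008e-01 -2.88642289e-01]
 [-9.99999998e-01 -5.99411603e-05  2.28793486e-05]] 0.7 [0.55540461 0.06487554 0.3848937 ]
```

View pics/top0.png

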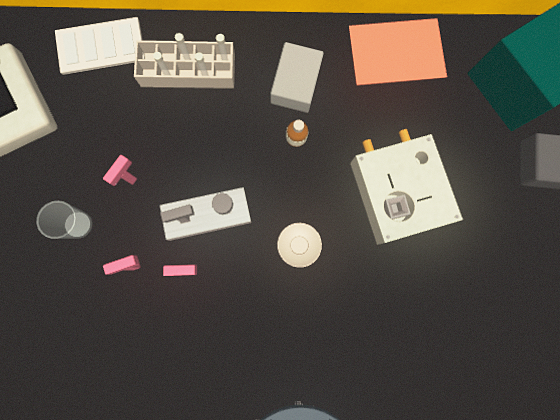

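View pics/scene0.png

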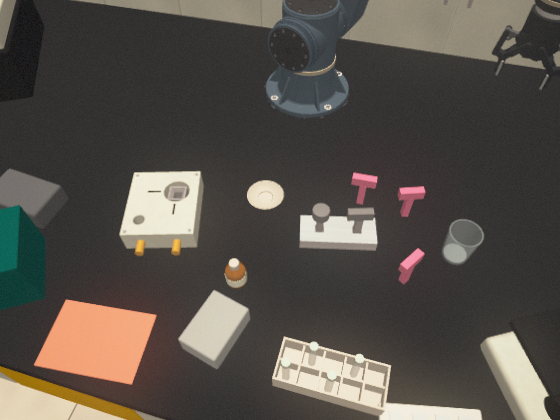

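The top view shows the grey T-key at about (178,213) in the aluminium block, the round knob at (222,203) and the spindle at (399,206). The three other "square_key" hits are the pink look-alikes. Next I'll zoom in for the angles.

```bash
cat > crop.py <<'E'
from h import *
def crop(im,x,y,w=66,s=6):
    return cv2.resize(im[y:y+w*3//4,x:x+w],None,fx=s,fy=s,interpolation=cv2.INTER_CUBIC)
E
python3 - <<'E'
from crop import *
a,b=cv2.imread('pics/top0.png'),cv2.imread('pics/scene0.png')
c=np.vstack([np.hstack([crop(a,150,188),crop(a,366,182)]),np.hstack([crop(b,325,195),crop(b,145,170)])])
cv2.imwrite('pics/c0.png',c); print(c.shape)
for n in ('top','scene'):
    snap(n)
    for r in ctrl.silhouettes(n,'square_key'):
        m=r['mask'].astype(np.uint8); x,y,w,h=r['extent']
        p=cv2.minAreaRect(np.argwhere(m)[:,::-1].astype(np.float32)); print(n,np.round(r['extent']),p)
    # block predictions
    o,d=ray(n,(280,210))
E
```

```text
(588, 792, 3)
top [105. 254.  33.  21.] ((120.38679504394531, 265.103759765625), (12.225088119506836, 34.20277404785156), 74.05460357666016)
top [159. 201.  37.  21.] ((177.70590209960938, 215.8235626220703), (16.00735092163086, 32.98484420776367), 75.96376037597656)
top [165. 264.  35.   7.] ((180.0, 270.0), (10.0, 32.0), 90.0)
top [104. 157.  33.  30.] ((122.62837982177734, 173.52027893066406), (28.82941436767578, 29.875642776489258), 35.53767776489258)
scene [399. 191.  26.  28.] ((411.0, 202.0), (28.0, 26.0), 90.0)
scene [352. 173.  27.  34.] ((362.39190673828125, 189.14865112304688), (25.153043746948242, 30.08501625061035), 9.462321281433105)
scene [348. 210.  25.  24.] ((360.0, 221.0), (26.0, 26.0), 90.0)
scene [401. 250.  23.  35.] ((408.2823181152344, 264.2705993652344), (15.339300155639648, 37.274497985839844), 32.47119140625)
```

View pics/c0.png

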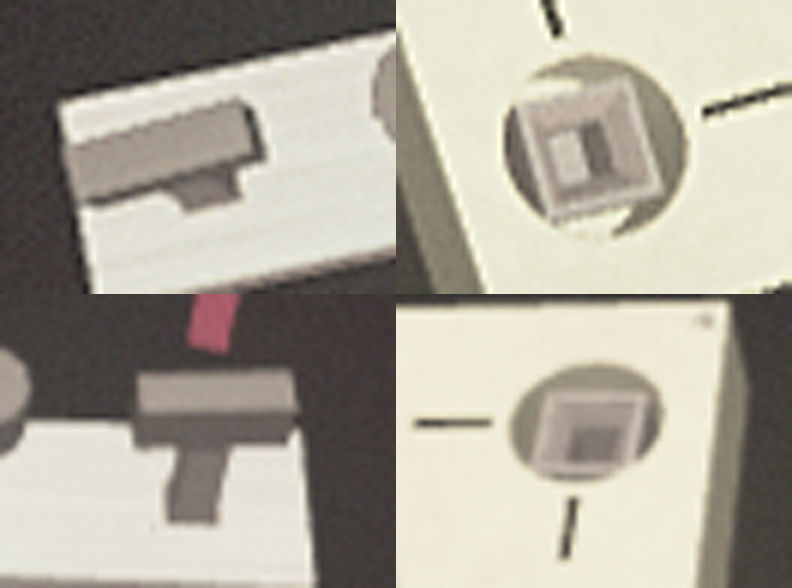

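The crops show the key's bar running along the block, near its left end. They also show the spindle square turned about 15° in the image. I'll turn these corners into poses.

```bash
python3 - <<'E'
from h import *
def ev(n,pts,ox,oy,x0,y0,z):
    P=np.array([atz(n,(x0+(x-ox)/6,y0+(y-oy)/6),z) for x,y in pts]); 
    e=[P[(i+1)%4]-P[i] for i in range(4)]
    print(n,'c',P.mean(0).round(1),'edges',[(round(float(np.hypot(*v[:2])),1),round(float(np.degrees(np.arctan2(v[1],v[0]))),1)) for v in e])
ev('top',[(66,152),(240,102),(250,155),(86,200)],0,0,150,188,98)
ev('scene',[(137,374),(293,369),(297,411),(138,415)],0,294,325,195,98)
ev('top',[(517,106),(627,78),(664,192),(553,222)],396,0,366,182,48)
ev('scene',[(543,395),(650,393),(630,470),(535,468)],396,294,145,170,48)
p=atz('top',(150+58/6,188+103/6),28);q=atz('top',(216,188+30/6),28);print('block edge',p,q,np.degrees(np.arctan2(*(q-p)[[1,0]])))
# marks on box (z=55)
for m in [[(707,112),(790,86)],[(545,0),(557,35)]]:
    s=[atz('top',(366+(x-396)/6,182+y/6),55) for x,y in m]; print('mark',s,np.degrees(np.arctan2(*(s[1]-s[0])[[1,0]])))
o=ctrl.get_obs();print(o['clock'],o['qpos'])
E
```

```text
top c [481.6 230.2  98. ] edges [(54.1, -73.2), (16.6, -167.5), (50.7, 106.0), (16.1, 24.7)]
scene c [485.8 231.7  98. ] edges [(55.4, 107.6), (18.4, 12.5), (55.6, -73.0), (18.0, -168.4)]
top c [ 504.1 -192.    48. ] edges [(37.9, -75.3), (39.3, -164.7), (38.2, 105.3), (39.8, 15.0)]
scene c [ 506.9 -189.5   48. ] edges [(42.3, 106.6), (38.5, 11.2), (37.0, -76.2), (36.6, -160.7)]
block edge [507.7 281.6  28. ] [533.3 169.9  28. ] -77.09157602217927
mark [array([ 515.6, -228.4,   55. ]), array([ 524.4, -256.1,   55. ])] -72.37549237128998
mark [array([ 552.6, -176.9,   55. ]), array([ 540.9, -180.4,   55. ])] -163.34569362307673
0.9 [ 7.32245113e+01  1.36462305e+01 -7.73987470e-01  7.55858660e+01
  3.31711408e-04  8.99988381e+01]
```

jog_arm(commands=[{"slide": [0, -15, 36]}, {"slide": [0, -15, 36]}, {"slide": [0, -15, 36]}, {"slide": [0, -15, 36]}, {"slide": [0, -15, 36]}], grip=1)

```text
invalid input
```

jog_arm(commands=[{"slide": [0, -15, 36]}, {"slide": [0, -15, 36]}, {"slide": [0, -15, 36]}, {"slide": [0, -15, 36]}, {"slide": [0, -15, 36]}])

```text
invalid input
```

jog_arm(commands=[{"twist": 0.12}, {"twist": 0.12}, {"twist": 0.12}, {"twist": 0.12}, {"twist": 0.12}])

```text
invalid input
```

jog_arm(commands=[{"twist": 0.12}, {"twist": 0.12}, {"twist": 0.12}, {"slide": [0, 0, 0]}])

```text
invalid input
```

```bash
cat >> h.py <<'E'
def go(x,y,z,yaw):
    """tool-frame slide and twist to reach the TCP target; yaw = heading of tool y, deg"""
    o=ctrl.get_obs(); R=np.array(o['orientation']); p=np.array(o['position']); h=np.degrees(np.arctan2(R[1,1],R[0,1]))
    print('t',o['clock'],'pos',p.round(1),'yaw',round(h,1),'tilt',round(np.degrees(np.arccos(-R[2,0])),2),'q',np.round(o['qpos'],1),'F',np.round(o['ft_force'],1),'T',np.round(o['ft_torque'],2),'g',round(o['grip_width'],3))
    print('slide',(R.T@(np.array([x,y,z])-p)).round(1),'twist',round(np.radians((h-yaw+180)%360-180),3))
E
python3 -c "
from h import *
go(483.5,231,140,17)"
```

```text
t 0.9 pos [151.5 502.6 248.3] yaw 73.2 tilt 0.01 q [73.2 13.6 -0.8 75.6  0.  90. ] F [ 0.1  0.4 -0.7] T [-0.02  0.01 -0.  ] g 0.998
slide [ 108.3 -164.2  396.3] twist 0.981
```

Each row needs both fields.

jog_arm(commands=[{"slide": [0, -15, 36], "twist": 0}, {"slide": [0, -15, 36], "twist": 0}, {"slide": [0, -15, 36], "twist": 0}, {"slide": [0, -15, 36], "twist": 0}, {"slide": [0, -15, 36], "twist": 0}], grip=1)

```text
clock: 1.32
position: [302.3, 380.2, 247.4]
orientation: [[-0.001, 0.276, 0.961], [0.002, 0.961, -0.276], [-1.0, 0.002, -0.001]]
ft_force: [1.1, 0.7, 0.0]
grip_width: 1.003
```

jog_arm(commands=[{"slide": [0, -15, 36], "twist": 0}, {"slide": [0, -15, 36], "twist": 0}, {"slide": [0, -15, 36], "twist": 0}, {"slide": [0, -15, 36], "twist": 0}, {"slide": [0, -15, 36], "twist": 0}])

```text
clock: 1.73
position: [460.8, 251.2, 248.1]
orientation: [[0.001, 0.275, 0.962], [0.004, 0.962, -0.275], [-1.0, 0.004, 0.0]]
ft_force: [0.2, 0.7, -0.1]
grip_width: 1.005
```

jog_arm(commands=[{"slide": [0, 0, 0], "twist": 0.12}, {"slide": [0, 0, 0], "twist": 0.12}, {"slide": [0, 0, 0], "twist": 0.12}, {"slide": [0, 0, 0], "twist": 0.12}, {"slide": [0, 0, 0], "twist": 0.12}])

```text
clock: 2.15
position: [468.6, 243.4, 247.3]
orientation: [[0.003, 0.783, 0.623], [0.003, 0.623, -0.783], [-1.0, 0.004, -0.0]]
ft_force: [0.6, -0.7, 0.2]
grip_width: 0.995
```

jog_arm(commands=[{"slide": [0, 0, 0], "twist": 0.12}, {"slide": [0, 0, 0], "twist": 0.12}, {"slide": [0, 0, 0], "twist": 0.12}, {"slide": [0, 0, 0], "twist": 0}])

```text
clock: 2.48
position: [468.9, 242.9, 247.1]
orientation: [[0.003, 0.958, 0.288], [0.003, 0.288, -0.958], [-1.0, 0.003, -0.002]]
ft_force: [-0.1, -0.1, -0.2]
grip_width: 0.999
```

```bash
python3 -c "
from h import *
go(483.5,231,140,17)"
```

```text
t 2.4833 pos [468.9 242.9 247.1] yaw 16.7 tilt 0.21 q [ 2.740e+01  1.380e+01 -7.000e-01  7.530e+01  1.000e-01  1.006e+02] F [-0.1 -0.1 -0.2] T [-0.01  0.03  0.01] g 0.999
slide [107.1  10.2  15.8] twist -0.005
```

jog_arm(commands=[{"slide": [35, 5, 8], "twist": 0}, {"slide": [35, 5, 8], "twist": 0}, {"slide": [37, 0, 0], "twist": 0}, {"slide": [0, 0, 0], "twist": 0}])

```text
clock: 2.82
position: [485.8, 231.7, 139.7]
orientation: [[0.01, 0.953, 0.303], [0.006, 0.303, -0.953], [-1.0, 0.011, -0.003]]
ft_force: [-1.8, -0.7, -1.3]
grip_width: 1.001
```

```bash
python3 - <<'E'
from crop import *
a=snap('top');b=snap('scene')
go(483.5,231,84,17)
cv2.imwrite('pics/c1.png',np.hstack([crop(a,140,165,100,4),crop(b,310,165,100,4)])[:,:,::-1])
E
```

```text
t 2.9167 pos [488.4 233.1 145.5] yaw 17.6 tilt 1.05 q [ 25.5  17.6 -10.8  60.5   0.1  97.9] F [ 0.1 -0.4  0.2] T [ 0.   -0.02  0.01] g 1.0
slide [61.4 -6.5  0.8] twist 0.01
```

View pics/c1.png

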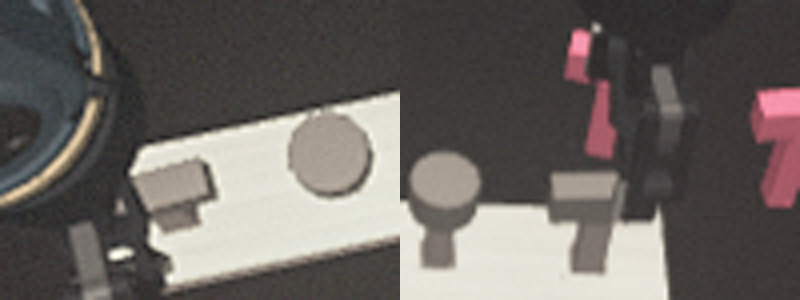

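```bash
python3 - <<'E'
from h import *
o=ctrl.get_obs();R=np.array(o['orientation']);p=np.array(o['position'])
for s in (45,-45):
  for d in (4,-10):
    q=p+R@[d,s,0]; print(s,d,q.round(),'scene crop',((proj('scene',q)-[310,165])*4+[400,0]).round(),'top crop',((proj('top',q)-[140,165])*4).round())
for e in (28,-28):
    q=np.array([483.5,231,98])+e*np.array([-.29,.957,0]);print('head end',((proj('scene',q)-[310,165])*4+[400,0]).round(),((proj('top',q)-[140,165])*4).round())
E
```

```text
45 4 [531. 247. 142.] scene crop [631. 210.] top crop [89. 64.]
45 -10 [531. 247. 156.] scene crop [635. 193.] top crop [81. 57.]
-45 4 [446. 220. 141.] scene crop [605.  72.] top crop [145. 263.]
-45 -10 [445. 219. 155.] scene crop [608.  55.] top crop [138. 261.]
head end [656. 181.] [ 85. 207.]
head end [551. 183.] [205. 172.]
```

jog_arm(commands=[{"slide": [12, -3, 0], "twist": 0}, {"slide": [15, -2, 0], "twist": 0}, {"slide": [15, 0, 0], "twist": 0}, {"slide": [12, 0, 0], "twist": 0}, {"slide": [0, 0, 0], "twist": 0}])

```text
clock: 3.33
position: [491.6, 236.5, 103.7]
orientation: [[0.032, 0.95, 0.312], [0.017, 0.311, -0.95], [-0.999, 0.036, -0.006]]
ft_force: [-0.4, -0.6, -0.5]
grip_width: 1.007
```

```bash
python3 -c "
from h import *
go(483.5,231,84,17)"
```

```text
t 3.3333 pos [491.6 236.5 103.7] yaw 18.1 tilt 2.1 q [ 25.6  19.3 -15.2  53.5   0.1  97.5] F [-0.4 -0.6 -0.5] T [-0.1   0.04 -0.04] g 1.007
slide [ 19.4 -10.1   2.9] twist 0.02
```

jog_arm(commands=[{"slide": [0, -10, 3], "twist": 0}, {"slide": [12, 0, 0], "twist": 0}, {"slide": [10, 0, 0], "twist": 0}, {"slide": [0, 0, 0], "twist": 0.0}])

```text
clock: 3.67
position: [486.4, 232.6, 89.3]
orientation: [[0.042, 0.948, 0.316], [0.022, 0.315, -0.949], [-0.999, 0.047, -0.008]]
ft_force: [-1.0, -0.1, 0.0]
grip_width: 0.998
```

```bash
python3 -c "
from h import *
go(483.5,231,84,17)"
```

```text
t 3.6667 pos [486.4 232.6  89.3] yaw 18.4 tilt 2.72 q [ 25.5  19.1 -17.9  50.3   0.1  97.1] F [-1.  -0.1  0. ] T [0.03 0.09 0.02] g 0.998
slide [ 5.1 -3.5  0.6] twist 0.024
```

jog_arm(commands=[{"slide": [5, -3.5, 0.5], "twist": 0.024}, {"slide": [2, 0, 0], "twist": 0}, {"slide": [0, 0, 0], "twist": 0}])

```text
clock: 3.92
position: [483.9, 231.2, 84.1]
orientation: [[0.045, 0.956, 0.291], [0.023, 0.29, -0.957], [-0.999, 0.049, -0.009]]
ft_force: [0.1, 0.7, -0.4]
grip_width: 0.996
```

jog_arm(commands=[{"slide": [0, 0, 0], "twist": 0}, {"slide": [0, 0, 0], "twist": 0}, {"slide": [0, 0, 0], "twist": 0}, {"slide": [0, 0, 0], "twist": 0}, {"slide": [0, 0, 0], "twist": 0}], grip=0, grip_force=50)

```text
clock: 4.33
position: [484.2, 231.4, 85.1]
orientation: [[0.045, 0.956, 0.291], [0.023, 0.29, -0.957], [-0.999, 0.05, -0.009]]
ft_force: [0.3, 0.2, -0.6]
grip_width: 0.298
```

jog_arm(commands=[{"slide": [0, 0, 0], "twist": 0}, {"slide": [0, 0, 0], "twist": 0}, {"slide": [0, 0, 0], "twist": 0}, {"slide": [0, 0, 0], "twist": 0}, {"slide": [0, 0, 0], "twist": 0}])

```text
clock: 4.75
position: [482.6, 230.9, 85.2]
orientation: [[0.042, 0.956, 0.291], [0.023, 0.29, -0.957], [-0.999, 0.047, -0.009]]
ft_force: [-1.5, -0.2, 1.4]
grip_width: 0.205
```

```bash
python3 -c "
from h import *
go(483.5,231,84,17)"
```

```text
t 4.75 pos [482.6 230.9  85.2] yaw 16.9 tilt 2.76 q [ 25.5  19.  -18.8  49.4   0.1  98.6] F [-1.5 -0.2  1.4] T [-0.08  0.35  0.02] g 0.205
slide [1.3 0.9 0.2] twist -0.002
```

Width 17.4 mm fits the 18 mm bar. Now I'll lift.

jog_arm(commands=[{"slide": [-15, 0, 0], "twist": 0}, {"slide": [-20, 0, 0], "twist": 0}, {"slide": [-25, 0, 0], "twist": 0}, {"slide": [-25, 0, 0], "twist": 0}, {"slide": [-25, 0, 0], "twist": 0}])

```text
clock: 5.17
position: [475.3, 226.9, 192.1]
orientation: [[0.032, 0.956, 0.291], [0.017, 0.291, -0.957], [-0.999, 0.036, -0.007]]
ft_force: [-0.2, 0.1, -0.9]
grip_width: 0.203
```

jog_arm(commands=[{"slide": [-25, 0, 0], "twist": 0}, {"slide": [-20, 0, 0], "twist": 0}, {"slide": [0, 0, 0], "twist": 0}])

```text
clock: 5.42
position: [475.7, 226.9, 243.6]
orientation: [[0.039, 0.956, 0.291], [0.02, 0.291, -0.957], [-0.999, 0.043, -0.008]]
ft_force: [0.8, 0.1, -0.3]
grip_width: 0.205
```

```bash
python3 -c "
from crop import *
go(505,-191,200,15)
b=snap('scene','s2.png')[:,:,::-1]
cv2.imwrite('pics/c2.png',crop(b,300,120,120,5))
"
```

```text
t 5.4167 pos [475.7 226.9 243.6] yaw 16.9 tilt 2.52 q [25.5 12.1 -3.6 71.8  0.1 98.5] F [ 0.8  0.1 -0.3] T [-0.06  0.02 -0.02] g 0.205
slide [ 36.3 -95.3 408.6] twist 0.033
```

View pics/c2.png

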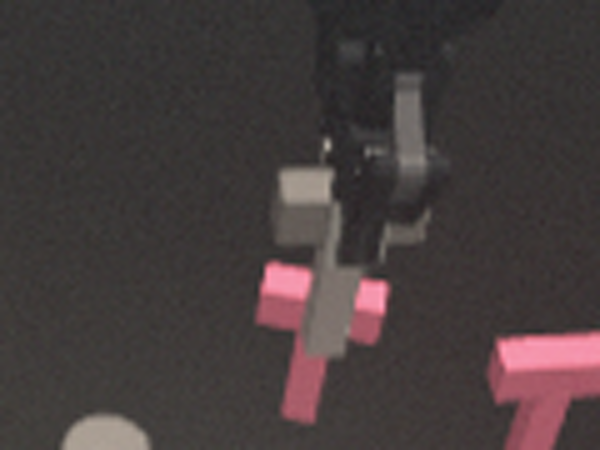

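The key is held upright, with the shank foot at about crop (325,350) and the finger near the middle of the bar. I'll carry it to the box.

jog_arm(commands=[{"slide": [0, -8, 30], "twist": 0}, {"slide": [0, -9, 37], "twist": 0}, {"slide": [0, -9, 37], "twist": 0}, {"slide": [0, -9, 37], "twist": 0}, {"slide": [0, -9, 37], "twist": 0}])

```text
clock: 5.88
position: [485.4, 44.2, 232.4]
orientation: [[0.035, 0.953, 0.303], [0.021, 0.302, -0.953], [-0.999, 0.039, -0.01]]
ft_force: [1.3, -0.5, -1.7]
grip_width: 0.2
```

jog_arm(commands=[{"slide": [0, -9, 37], "twist": 0}, {"slide": [0, -9, 37], "twist": 0}, {"slide": [0, -9, 37], "twist": 0}, {"slide": [0, -9, 37], "twist": 0}, {"slide": [0, 0, 0], "twist": 0}])

```text
clock: 6.3
position: [493.2, -120.4, 221.8]
orientation: [[0.028, 0.954, 0.299], [0.02, 0.299, -0.954], [-0.999, 0.033, -0.011]]
ft_force: [0.3, 0.2, -0.3]
grip_width: 0.202
```

```bash
python3 -c "
from h import *
go(505,-191,170,15)"
```

```text
t 6.3 pos [ 493.2 -120.4  221.8] yaw 17.4 tilt 1.96 q [-14.6  11.6  -7.4  69.7   1.5  58. ] F [ 0.3  0.2 -0.3] T [0.02 0.09 0.03] g 0.202
slide [ 50.7 -11.5  71.5] twist 0.042
```

jog_arm(commands=[{"slide": [0, -6, 30], "twist": 0.04}, {"slide": [0, -6, 30], "twist": 0}, {"slide": [15, -1, 12], "twist": 0}, {"slide": [15, 0, 0], "twist": 0}, {"slide": [0, 0, 0], "twist": 0}])

```text
clock: 6.72
position: [499.4, -199.5, 182.0]
orientation: [[0.022, 0.967, 0.253], [0.022, 0.252, -0.967], [-1.0, 0.026, -0.016]]
ft_force: [0.6, 0.8, -1.3]
grip_width: 0.205
```

jog_arm(commands=[{"slide": [8, 0, 0], "twist": 0}, {"slide": [8, 0, 0], "twist": 0}, {"slide": [0, 0, 0], "twist": 0}])

```text
clock: 6.97
position: [498.8, -198.4, 162.7]
orientation: [[0.018, 0.967, 0.253], [0.023, 0.252, -0.967], [-1.0, 0.023, -0.018]]
ft_force: [-0.7, 0.5, -1.2]
grip_width: 0.205
```

```bash
python3 -c "
from crop import *
go(503,-192.5,150,15)
a=snap('top')[:,:,::-1]; b=snap('scene')[:,:,::-1]
cv2.imwrite('pics/c3.png',np.hstack([crop(a,350,160,100,4),crop(b,120,130,100,4)]))
for n in('top','scene'):
  for r in ctrl.pinpoint(n,'square_key')[:5]: print(n,r)
for n in('top','scene'):
  for r in ctrl.pinpoint(n,'socket')[:5]: print(n,r)
"
```

```text
t 6.9667 pos [ 498.8 -198.4  162.7] yaw 14.6 tilt 1.69 q [-22.6  16.9  -9.1  63.5   1.6  52.8] F [-0.7  0.5 -1.2] T [ 0.03  0.08 -0.  ] g 0.205
slide [13.   5.3 -4.4] twist -0.007
top {'centre': [137.2, 267.3], 'conf': 0.88}
top {'centre': [189.2, 271.7], 'conf': 0.84}
top {'centre': [131.3, 181.1], 'conf': 0.67}
top {'centre': [406.1, 205.0], 'conf': 0.6}
scene {'centre': [358.9, 200.0], 'conf': 0.78}
scene {'centre': [406.5, 283.0], 'conf': 0.78}
scene {'centre': [171.9, 181.5], 'conf': 0.75}
scene {'centre': [402.0, 215.1], 'conf': 0.63}
top {'centre': [401.7, 204.3], 'conf': 0.57}
scene {'centre': [180.4, 190.7], 'conf': 0.54}
```

View pics/c3.png

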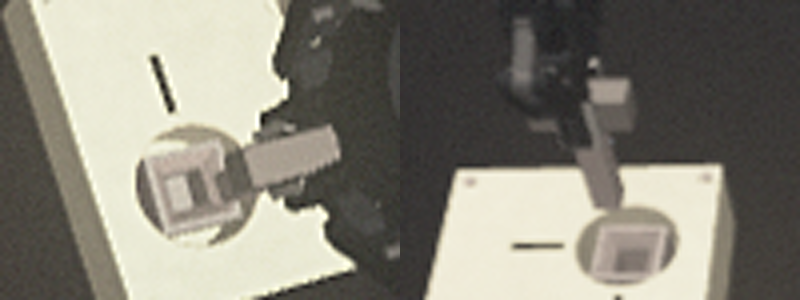

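```bash
python3 -c "
from h import *
print('foot',atz('top',(406.1,205),85.7),atz('scene',(171.9,181.5),85.7), 'pred',proj('top',(500.2,-196.6,85.7)),proj('scene',(500.2,-196.6,85.7)))
print('sock',atz('top',(401.7,204.3),48),atz('scene',(180.4,190.7),48),atz('top',(400.5,205.2),48),'pred',proj('top',(505,-191,48)),proj('scene',(505,-191,48)))
# socket centre from c3 square corners
print(atz('top',(350+np.mean([148,222,238,165])/4,160+np.mean([158,140,220,236])/4),48),atz('scene',(120+(np.mean([600,668,660,592])-400)/4,130+np.mean([228,226,280,278])/4),48))
"
```

```text
foot [ 501.7 -194.    85.7] [ 505.7 -195.6   85.7] pred [407.5055264  205.81170748] [172.45765071 179.63247821]
sock [ 509.3 -198.8   48. ] [ 499. -185.   48.] [ 507.5 -196.4   48. ] pred [397.83753454 206.43708642] [177.00873361 192.10546984]
[ 503.6 -191.9   48. ] [ 507.9 -188.5   48. ]
```

jog_arm(commands=[{"slide": [0, 4, -3], "twist": 0}, {"slide": [10, 0, 0], "twist": 0}, {"slide": [10, 0, 0], "twist": 0}, {"slide": [6, 0, 0], "twist": 0}, {"slide": [0, 0, 0], "twist": 0}])

```text
clock: 7.68
position: [504.9, -193.8, 138.2]
orientation: [[0.025, 0.967, 0.254], [0.021, 0.253, -0.967], [-0.999, 0.029, -0.014]]
ft_force: [-0.2, 0.0, -2.4]
grip_width: 0.202
```

```bash
python3 -c "
from crop import *
go(502,-195,120,15)
a=snap('top')[:,:,::-1]; b=snap('scene')[:,:,::-1]
cv2.imwrite('pics/c4.png',np.hstack([crop(a,366,175,66,6),crop(b,145,155,66,6)]))
"
```

```text
t 7.6833 pos [ 504.9 -193.8  138.2] yaw 14.7 tilt 1.84 q [-21.9  18.  -11.4  59.7   1.6  53.5] F [-0.2  0.  -2.4] T [ 0.02  0.05 -0.03] g 0.202
slide [18.1 -3.7  0.6] twist -0.006
```

View pics/c4.png

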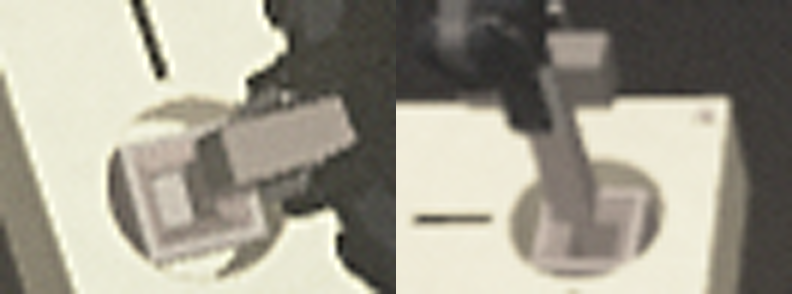

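```bash
python3 -c "
from h import *
s0=np.array([505,-191])
for n,off in (('top',(366,175,0)),('scene',(145,155,396))):
  f=lambda x,y,z:((proj(n,(x,y,z))-off[:2])*6+[off[2],0]).round()
  print(n,'sock',f(505,-191,48),'foot over',f(505,-191,61),'dx+5',f(510,-191,61),'dy+5',f(505,-186,61))
  c=lambda x,y:[f(*(np.array([x,y])+8*np.array(v)@np.array([[.967,.253],[-.253,.967]])),61) for v in ((-1,-1),(1,-1),(1,1),(-1,1))]
  print('corners if over',c(505,-191))
"
```

```text
top sock [191. 189.] foot over [204. 182.] dx+5 [204. 167.] dy+5 [189. 182.]
corners if over [array([235., 200.]), array([220., 153.]), array([173., 165.]), array([188., 212.])]
scene sock [588. 223.] foot over [582. 201.] dx+5 [576. 211.] dy+5 [594. 204.]
corners if over [array([564., 185.]), array([558., 217.]), array([599., 218.]), array([605., 186.])]
```

Both views show the foot about 4–5 mm short in +y and right in x. I'll correct that and go down in small steps.

jog_arm(commands=[{"slide": [0, 1, -4.5], "twist": 0}, {"slide": [8, 0, 0], "twist": 0}, {"slide": [8, 0, 0], "twist": 0}, {"slide": [6, 0, 0], "twist": 0}, {"slide": [0, 0, 0], "twist": 0}])

```text
clock: 8.2
position: [505.6, -189.3, 116.7]
orientation: [[0.026, 0.967, 0.253], [0.018, 0.252, -0.967], [-0.999, 0.03, -0.011]]
ft_force: [-2.7, -1.3, 4.2]
grip_width: 0.201
```

```bash
python3 -c "
from h import *
go(504,-190,93,15)"
```

```text
t 8.2 pos [ 505.6 -189.3  116.7] yaw 14.6 tilt 1.84 q [-21.3  18.8 -13.7  56.5   1.5  54. ] F [-2.7 -1.3  4.2] T [-0.3   0.71 -0.02] g 0.201
slide [23.6 -2.5  0.5] twist -0.007
```

jog_arm(commands=[{"slide": [-1, -2, 0.5], "twist": 0}, {"slide": [4, 0, 0], "twist": 0}, {"slide": [4, 0, 0], "twist": 0}, {"slide": [0, 0, 0], "twist": 0}])

```text
clock: 8.53
position: [503.3, -190.1, 107.4]
orientation: [[0.025, 0.967, 0.253], [0.019, 0.252, -0.967], [-1.0, 0.029, -0.012]]
ft_force: [0.3, -0.1, -1.0]
grip_width: 0.203
```

```bash
python3 -c "
from h import *
go(504,-190,93,15)"
```

```text
t 8.5333 pos [ 503.3 -190.1  107.4] yaw 14.6 tilt 1.8 q [-21.5  19.2 -14.7  55.2   1.5  53.9] F [ 0.3 -0.1 -1. ] T [-0.01  0.06 -0.01] g 0.203
slide [14.4  0.2  0.2] twist -0.007
```

Inside the square hole with no force. Continuing down.

jog_arm(commands=[{"slide": [5, 0, 0], "twist": 0}, {"slide": [4, 0, 0], "twist": 0}, {"slide": [3, 0, 0], "twist": 0}, {"slide": [0, 0, 0], "twist": 0}])

```text
clock: 8.87
position: [503.9, -189.9, 93.4]
orientation: [[0.025, 0.967, 0.253], [0.019, 0.252, -0.968], [-1.0, 0.029, -0.012]]
ft_force: [0.3, -0.7, -0.5]
grip_width: 0.201
```

```bash
python3 -c "
from h import *
go(504,-190,93,15)"
```

```text
t 8.8667 pos [ 503.9 -189.9   93.4] yaw 14.6 tilt 1.8 q [-21.5  19.9 -15.8  53.3   1.5  53.9] F [ 0.3 -0.7 -0.5] T [-0.12  0.21  0.  ] g 0.201
slide [0.4 0.1 0.1] twist -0.007
```

The key is home: the foot is about 31.6 mm below the spindle face. Now I'll turn it clockwise, checking as I go.

jog_arm(commands=[{"slide": [0, 0, 0], "twist": 0}, {"slide": [0, 0, 0], "twist": 0}, {"slide": [0, 0, 0], "twist": 0}, {"slide": [0, 0, 0], "twist": 0.06}, {"slide": [0, 0, 0], "twist": 0.08}])

```text
clock: 9.28
position: [503.8, -190.4, 93.6]
orientation: [[0.025, 0.993, 0.114], [0.017, 0.113, -0.993], [-1.0, 0.027, -0.014]]
ft_force: [-1.7, -3.2, -1.9]
grip_width: 0.205
```

jog_arm(commands=[{"slide": [0, 0, 0], "twist": 0.08}, {"slide": [0, 0, 0], "twist": 0.08}, {"slide": [0, 0, 0], "twist": 0.08}, {"slide": [0, 0, 0], "twist": 0.08}, {"slide": [0, 0, 0], "twist": 0.08}])

```text
clock: 9.7
position: [504.2, -191.7, 93.6]
orientation: [[0.026, 0.953, -0.302], [0.014, -0.302, -0.953], [-1.0, 0.02, -0.021]]
ft_force: [0.3, -0.6, -1.0]
grip_width: 0.206
```

```bash
python3 -c "
from h import *
go(504,-190,93,-80)"
```

```text
t 9.7 pos [ 504.2 -191.7   93.6] yaw -17.6 tilt 1.68 q [-21.5  19.9 -15.8  53.2   1.3  86.1] F [ 0.3 -0.6 -1. ] T [-0.26 -0.05  0.07] g 0.206
slide [ 0.7 -0.8 -1.6] twist 1.089
```

jog_arm(commands=[{"slide": [0, 0, 0], "twist": 0.09}, {"slide": [0, 0, 0], "twist": 0.09}, {"slide": [0, 0, 0], "twist": 0.09}, {"slide": [0, 0, 0], "twist": 0.09}, {"slide": [0, 0, 0], "twist": 0.09}])

```text
clock: 10.12
position: [504.4, -192.4, 93.6]
orientation: [[0.026, 0.712, -0.702], [0.012, -0.702, -0.712], [-1.0, 0.01, -0.027]]
ft_force: [-1.2, -1.5, -2.1]
grip_width: 0.2
```

jog_arm(commands=[{"slide": [0, 0, 0], "twist": 0.09}, {"slide": [0, 0, 0], "twist": 0.09}, {"slide": [0, 0, 0], "twist": 0.09}, {"slide": [0, 0, 0], "twist": 0.09}, {"slide": [0, 0, 0], "twist": 0.07}])

```text
clock: 10.53
position: [504.2, -193.1, 93.6]
orientation: [[0.025, 0.333, -0.943], [0.01, -0.943, -0.332], [-1.0, -0.001, -0.027]]
ft_force: [-0.3, 0.5, -2.0]
grip_width: 0.203
```

```bash
python3 -c "
from h import *
go(504,-190,93,-78)"
```

```text
t 10.5333 pos [ 504.2 -193.1   93.6] yaw -70.6 tilt 1.56 q [-21.5  20.  -15.8  53.2   1.1 139. ] F [-0.3  0.5 -2. ] T [-0.29  0.07  0.09] g 0.203
slide [ 0.6 -3.  -0.8] twist 0.13
```

jog_arm(commands=[{"slide": [0, -1, 0], "twist": 0.07}, {"slide": [0, 0, 0], "twist": 0.06}, {"slide": [0, 0, 0], "twist": 0}, {"slide": [0, 0, 0], "twist": 0}, {"slide": [0, 0, 0], "twist": 0}])

```text
clock: 10.95
position: [504.0, -192.9, 93.7]
orientation: [[0.025, 0.201, -0.979], [0.009, -0.98, -0.201], [-1.0, -0.003, -0.026]]
ft_force: [-0.3, -0.3, -1.0]
grip_width: 0.2
```

jog_arm(commands=[{"slide": [0, 0, 0], "twist": 0}, {"slide": [0, 0, 0], "twist": 0}, {"slide": [0, 0, 0], "twist": 0}, {"slide": [0, 0, 0], "twist": 0}, {"slide": [0, 0, 0], "twist": 0}], grip=0.7)

```text
clock: 11.37
position: [504.5, -192.8, 94.3]
orientation: [[0.026, 0.205, -0.978], [0.009, -0.979, -0.205], [-1.0, -0.003, -0.028]]
ft_force: [0.1, 0.6, 0.2]
grip_width: 0.697
```

```bash
python3 -c "
from h import *
go(504,-190,93,-78)"
```

```text
t 11.3667 pos [ 504.5 -192.8   94.3] yaw -78.2 tilt 1.6 q [-21.5  19.9 -15.8  53.1   1.  146.7] F [0.1 0.6 0.2] T [0.01 0.   0.  ] g 0.697
slide [ 1.3 -2.8 -0.1] twist -0.003
```

jog_arm(commands=[{"slide": [-8, 0, 0], "twist": 0}, {"slide": [-15, 0, 0], "twist": 0}, {"slide": [-25, 0, 0], "twist": 0}, {"slide": [-30, 0, 0], "twist": 0}, {"slide": [-30, 0, 0], "twist": 0}])

```text
clock: 11.78
position: [497.9, -192.2, 201.7]
orientation: [[0.015, 0.206, -0.978], [0.014, -0.978, -0.206], [-1.0, -0.01, -0.018]]
ft_force: [0.9, 0.2, 0.3]
grip_width: 0.697
```

jog_arm(commands=[{"slide": [-10, -30, 0], "twist": 0}, {"slide": [0, -35, 0], "twist": 0}, {"slide": [0, -35, 0], "twist": 0}, {"slide": [0, -35, 0], "twist": 0}, {"slide": [0, 0, 0], "twist": 0}])

```text
clock: 12.2
position: [472.7, -58.8, 224.1]
orientation: [[0.031, 0.201, -0.979], [0.01, -0.98, -0.201], [-0.999, -0.003, -0.032]]
ft_force: [-0.6, -1.1, -0.3]
grip_width: 0.702
```

```bash
python3 -c "
from crop import *
go(504,-190,93,-78)
a=snap('top')[:,:,::-1]; b=snap('scene')[:,:,::-1]
cv2.imwrite('pics/c5.png',np.vstack([np.hstack([crop(a,366,175,66,6),crop(b,145,155,66,6)]),np.hstack([crop(a,150,185,132,3),crop(b,270,155,132,3)])]))
"
```

```text
t 12.2 pos [472.7 -58.8 224.1] yaw -78.4 tilt 1.85 q [ -7.6   8.2 -11.3  68.8   0.8 160.9] F [-0.6 -1.1 -0.3] T [-0.02  0.04  0.05] g 0.702
slide [ 1.307e+02  1.352e+02 -1.000e-01] twist -0.007
```

View pics/c5.png

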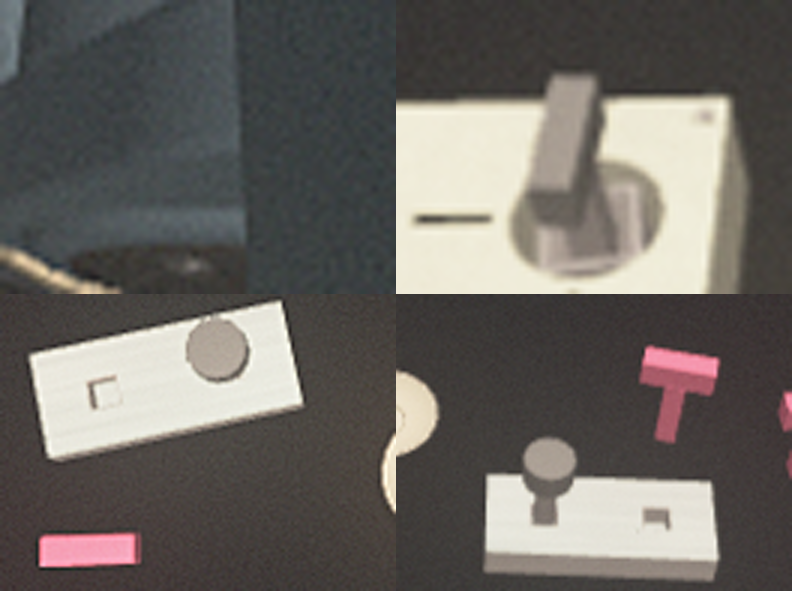

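The key is standing in the socket with its bar turned, and the driver is in its place. I'll check the bar's angle numerically.

```bash
python3 -c "
from h import *
P=[atz('scene',(145+(x-396)/6,155+y/6),106) for x,y in((553,75),(600,78),(570,190),(528,188))]
print(np.mean(P,0))
for i in range(4):
  e=P[(i+1)%4]-P[i]; print(np.hypot(*e[:2]).round(1),np.degrees(np.arctan2(e[1],e[0])).round(1))
# spindle front edge at z48
p,q=[atz('scene',(145+(x-396)/6,155+y/6),48) for x,y in((541,268),(641,262))];print('spindle edge',p,q,np.degrees(np.arctan2(*(q-p)[[1,0]])))
"
```

```text
[ 507.725 -188.025  106.   ]
18.2 100.4
55.0 12.0
15.7 -78.3
55.5 -165.5
spindle edge [ 530.6 -199.6   48. ] [ 517.7 -163.4   48. ] 109.61370799283323
```

```bash
python3 -c "
from h import *
print(ctrl.finish_job())"
```

```text
the job is handed in; nothing more can be done
None
```

I moved the square key from the block to the socket, pushed it fully down and turned it about 93° clockwise. Then I let go and backed the arm away. I handed the job in at about 12 s on the robot's clock; no verdict was reported.

- **Depth:** before turning, the tool height put the key's foot about 31.6 mm below the spindle face, where fully home is 32 mm. It stayed at that height through the turn. In the last picture the bar's top face measured about 55 × 17 mm when placed at the fully-home height, close to its true 56 × 18 mm.
- **Turn:** the bar's measured heading changed by about 93–94°. The visible spindle edge suggests the spindle itself turned about 85° (roughly 1.48 rad, needed 1.05). The two differ by an amount that fits the key's play in the hole. The spindle edge was read by eye from one camera, so take it as good to a few degrees; the top view was blocked by the arm.
- **Position:** the key's head was at about (508, −188) mm in the last scene picture, within about 4 mm of my socket estimate of (505, −191). The scene camera reads 2–3 mm high in both x and y, so the real offset is probably smaller.
- **Driver and look-alikes:** in the last pictures the round driver stands upright in the block, apparently unmoved, and I never went near it. The pink look-alikes were not touched.
- **Disagreement:** the point detector placed the socket up to 8 mm from my hand-read corners. I followed the corners and a close look, and the key went in with at most about 5 N at the funnel.
- **Refused call:** my first move commands were refused because each row needs both fields. Nothing moved.

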